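Engage the power take-off lever past its lockout collar

TASK

Two garden-tractor shift levers are screwed to the work board for a bench test. Engage the power take-off lever, the one with the spring-loaded lockout collar round its stem: lift the collar clear of the raised stop, push the lever past the stop to the far end of its travel, away from the robot, and let the collar drop back fully down so that the lever is locked there. Leave the plain lever where it is.

Things in the scene. Friction and masses are not known exactly. Their poses are not given: they have to be found in the camera images.
- collar_grip (a point): Grip point on the lockout collar, a dark steel sleeve 34 mm high, 30 mm in diameter, with two flat finger faces 18 mm wide, 34 mm apart across y. On the stem's axis, 9 mm below the sleeve's upper end, 150 mm from the hinge axis when down. Frame: z up the stem, y along the hinge, x the push direction. A 24 mm black cap tops the stem; with the collar down its top is 38 mm above this point.
- pto_stand: Fixed stand of this lever, base 112 x 80 mm, origin under its middle, z up; the lever is pushed along its x (away from the robot, turned up to 0.5 rad). Hinge axis along y, 30 mm above the origin. Two steel fan plates beside the stem span 28 mm along y and reach 119 mm from the hinge; in their middle a stop 20 mm wide along x rises to 133 mm.
- pto_lever (a joint): Tilt of the power take-off lever about its hinge, rad: 0 upright, negative leaning toward the robot, positive away; range -0.33 to 0.33. It starts at -0.31 to -0.25. With the collar down the stop blocks it between about -0.20 and 0.20. Stiff (0.3 N m): it stays where it is left.
- pto_collar (a joint): Lift of the collar along the stem, m: 0 fully down, 0.020 at its upper limit. A spring (about 2.5 N down, 4 N at the top) returns it. It must be lifted at least 9 mm to pass over the stop.
- plain_knob (a point): Centre of the round black knob, 32 mm in diameter, of the plain lever that must be left alone: same kind of stand without a stop, same stem, no collar; the knob is 172 mm from its hinge. The two stands may change places.
Things that resemble listed ones, but are neither listed nor needed, are in the scene too. Leave any red look-alike of the pto_stand alone.

How it is judged (in metres and radians):
On the way, in this order (a step that is already met when the one before it is completed fails the run):
1. the collar is lifted at least 9 mm while the lever still leans toward the robot (value of joint pto_collar above 0.009 m and value of joint pto_lever below -0.08 rad), for 0.1 s.
2. the lever has been pushed past the stop (value of joint pto_lever above 0.18 rad), for 0.1 s.
At the end, for the whole second after the job is handed in: The power take-off lever leans away from the robot beyond the stop (more than 0.18 rad) at rest, its collar is down again (within 5 mm of fully down), and the plain lever's knob is within 20 mm of where it was (value of joint pto_lever above 0.18 rad and value of joint pto_collar below 0.005 m and velocity of joint pto_lever between -0.05 and 0.05 rad/s and distance of plain_knob from where it was at the start of the episode below 0.02 m); the robot touches nothing.
It fails at once if the plain lever is moved more than 20 mm at its knob (distance of plain_knob from where it was at the start of the episode above 0.02 m).
It also fails if it takes over 38 s, if anything falls off the work surface, if the arm or the gripper's body presses on something with over 40 N, if the wrist force passes 120 N, or if a joint passes its speed limit or range.

ROBOT

A 6-joint arm with a two-finger parallel gripper is mounted at the origin on a cart in front of the work surface, level with it; the furniture and walls round the work are solid. World frame = base frame: x ahead of the robot, y to its left, z up, the work surface at z = 0. Lengths are in m, angles in degrees, forces in N, time in s.
With the tool pointing down it reaches from about 0.4 to 0.825 m from the base axis. Payload 7 kg.
Tool frame: the origin (TCP) lies between the finger pads; the fingertips stand 19 mm ahead of it and the grasp point (between the pads) is the TCP; z points along the fingers, y is the line along which they close (so a half turn about z gives the same grasp; the last joint's range is limited). The gripper opens to 88 mm and grips with 3 to 60 N. Pads are 19 mm wide; open, the fingers measure 130 mm over their backs; the gripper's body (78 mm by 193 mm) begins 47 mm behind the grasp point.
Start: joints at [-49.383, 20.546, 0.682, 0, -70.136, -16.507], TCP at [0.276, -0.616, 0.246] pointing down, gripper open.
Joint ranges: [-176.03, 176.03], [-82.01, 121.73], [-58.28, 71.71], [-173.87, 95.51], [-174.79, -0.11], [-173.66, 173.66]. Speed limits (degrees/s): [136.94, 136.94, 172.46, 180, 180, 180].

INTERFACE

Orientations are given as [roll, pitch, yaw] about the fixed x, y, z axes, in that order (R = Rz(yaw) Ry(pitch) Rx(roll)).
In Python, from plant import get_obs, snapshot, close_job, spot_in, spot_point gives the robot as it stands.
- The arm moves only by the tool play_rows, never from a script. Its argument "plan" is a list of rows, each a list of 6 numbers: the shift along the tool's x, y, z in cm, then the turn, a rotation vector about the tool's x, y, z in degrees. A call has 1 to 20 rows; each row shifts and turns the commanded pose from where the row before left it, along the tool's axes as they then stand; what a row does not reach is not made up. A row lasts 1/12 s, in which the tool goes at most 41.7 mm and 7.16 degrees, less where a joint would pass 70% of its speed; a pose out of reach is approached as far as the arm can. A call is refused whole if a number of a shift passes 4.17 or a number of a turn 7.16, either way. A call with a gripper value outside its range is refused whole. "grip" is the finger opening in cm, from 0 to 8.76, set as the call begins (left out, the last holds). The fingers move at their own pace and stop on an object; the grip force is fixed at half the most. Time passes only in rows, so rows that do not move let the fingers close. It gives the time, the measured TCP pose, the force, the opening and the grip force at its end, in the units of the state.
- get_obs(): the state, without advancing time (a new reading comes with each control period).
- snapshot(name): name is "side" or "top"; returns a dict with "frame" (480x640x3 uint8, red, green, blue), "fx", "fy", "cx", "cy" (pixels), "position" and "attitude" of the camera in the world. Camera axes: x right, y down, z forward; pixel columns grow to the right and rows downward; lengths in m; the calibration is good to about 2 mm. A picture is of the moment at which its call begins. There is no depth.
- close_job(): hands the job in; it is judged then, once.
Trained networks look in the newest picture that a camera, given by its name, has taken for a name from the list of things; names that differ only in an ending like _2 or _b are one class to them, and where a whole thing is asked for, a point or a joint stands for the part that bears it (a point fixed in the world has none). Each returns a list of dicts, best first, with "score" (0 to 1); they miss things now and then, are a little off and sometimes report something else, mostly with a low value. They report only what shows in the picture. A call takes as long as a camera call. They do not tell look-alikes from the thing itself.
- spot_in(camera, thing): "position" ([x, y, z] in m, in world coordinates, good to about 4 mm: the middle of the surface that is visible of it).
- spot_point(camera, thing): "position" ([x, y, z] in m, in world coordinates, good to about 4 mm: a listed point, or the origin of a listed thing).
The state is a dict: "clock": time; "joint_pos": joint angles; "qvel": joint speeds; "tau": joint torques, N m; "tool_pos": TCP position; "orientation": TCP orientation; "force": force on the tool from outside, world axes, zero at the start; "moment": the same for the moment, N m; "opening": finger opening in m; "gripper_force": force on a finger pad.
Only numpy, scipy, OpenCV 4.12 (cv2) and the standard library are available. Lean on these libraries where they do the work, as an engineer would, in place of code of your own. Each camera call takes 0.05 s, during which the arm holds its last target. There are 200 camera calls.

## Working session

There is one attempt and no reset: what is moved stays moved. The work goes in short steps, Python scripts to look and compute and a tool call to move; the robot and the scene stay as the last step left them, time stands still between calls to the robot, and variables do not carry over. Pictures are saved under pics/ and viewed, at most 10 in all, crops included, and the job is handed in when it is done.

Besides the shell and the picture viewer there is one more tool, called as a command line: name --pt "numbers of a row" for each row, then --argument value for the rest. play_rows: Moves the arm, as the interface text tells. Its arguments: {"type":"object","properties":{"plan":{"type":"array","items":{"type":"array","items":{"type":"number"}}},"grip":{"type":"number"}},"required":["plan"]}

```bash
mkdir -p pics; cat > h.py <<'E'
import numpy as np,cv2
from plant import *
from scipy.spatial.transform import Rotation as R
def snap(c,n=None):
    s=snapshot(c)
    if n: cv2.imwrite(f'pics/{n}.png',s['frame'][:,:,::-1])
    return s
E
python3 - <<'E'
from h import *
for c in ('side','top'):
    s=snap(c,c)
    print(c,s['fx'],s['cx'],s['cy'],s['position'],s['attitude'])
    for t in ('collar_grip','pto_stand','plain_knob','pto_lever'):
        print(t,[(np.round(d['position'],3).tolist(),round(d['score'],2)) for d in spot_point(c,t)] if t!='pto_lever' else [(np.round(d['position'],3).tolist(),round(d['score'],2)) for d in spot_in(c,t)])
print(get_obs())
a=cv2.imread('pics/side.png');b=cv2.imread('pics/top.png')
E
```

```text
side 521.609789117258 316.2725858426793 233.06513739680824 [0.26165565 1.23785547 0.82645093] [-123.04411851   -0.26392616 -165.77409364]
collar_grip [([0.429, 0.606, 0.181], 0.71), ([0.5, 0.204, 0.179], 0.6)]
pto_stand [([0.541, 0.201, -0.001], 0.81), ([0.425, 0.605, 0.002], 0.78), ([0.5, 0.208, 0.178], 0.28)]
plain_knob [([0.495, -0.072, 0.199], 0.52)]
pto_lever [([0.423, 0.612, 0.192], 0.95), ([0.494, 0.213, 0.177], 0.52)]
top 606.0436622506697 316.14747826111585 242.11220335450807 [-0.23774762  0.05691428  1.61338743] [-152.85727804   -0.47847647  -76.50465068]
collar_grip [([0.498, 0.205, 0.176], 0.49), ([0.426, 0.605, 0.18], 0.49)]
pto_stand [([0.429, 0.609, -0.001], 0.9), ([0.536, 0.204, -0.001], 0.71)]
plain_knob []
pto_lever [([0.421, 0.6, 0.189], 0.7), ([0.488, 0.2, 0.177], 0.59)]
{'clock': 0.5, 'joint_pos': array([-4.93828025e+01,  2.05475051e+01,  6.80934188e-01, -1.37991714e-03,
       -7.01380004e+01, -1.65046534e+01]), 'qvel': array([ 0.02948538, -0.12076861,  0.01180628, -0.05828745, -0.08649047,
       -0.03856248]), 'tau': array([ 5.50881759e-04, -5.81797528e+01,  2.93070477e+01,  6.99713767e+00,
        1.19317108e-02, -4.52848553e-05]), 'tool_pos': array([ 0.2756992 , -0.61607867,  0.24553617]), 'orientation': array([ 1.79995248e+02, -5.43559122e-05, -1.55887925e+02]), 'force': array([-0.04974756,  1.09671289,  0.18777624]), 'moment': array([0.04682194, 0.00428748, 0.0060933 ]), 'gripper_force': 0.0, 'opening': 0.08747646383644174}
```

View pics/side.png

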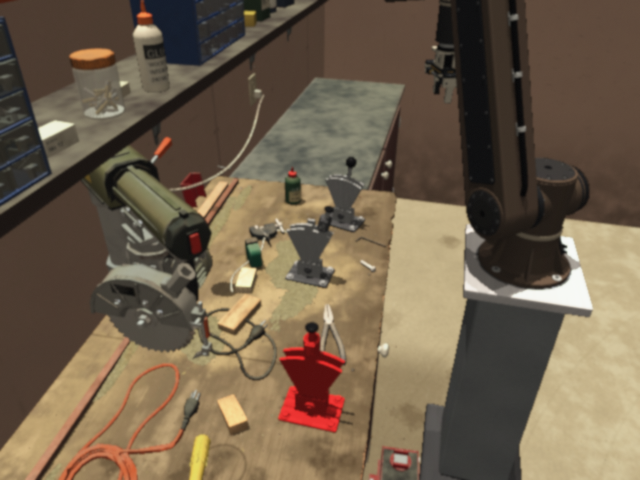

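View pics/top.png

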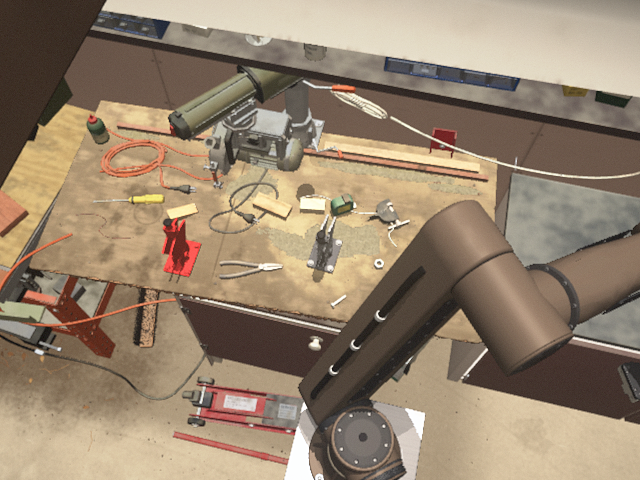

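Candidates: the red look-alike (side 312,370; top 180,245), the plain lever with a ball knob (side 347,195), and the grey lever with a sleeve (side 310,250; top 325,245). I choose the grey one with the sleeve, and check it in one close crop.

```bash
python3 - <<'E'
import cv2,numpy as np
a=cv2.imread('pics/side.png')[190:290,270:350];b=cv2.imread('pics/top.png')[200:300,285:365]
cv2.imwrite('pics/c1.png',cv2.resize(np.hstack([a,b]),None,fx=5,fy=5,interpolation=cv2.INTER_CUBIC))
E
```

```text
(no output)
```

View pics/c1.png

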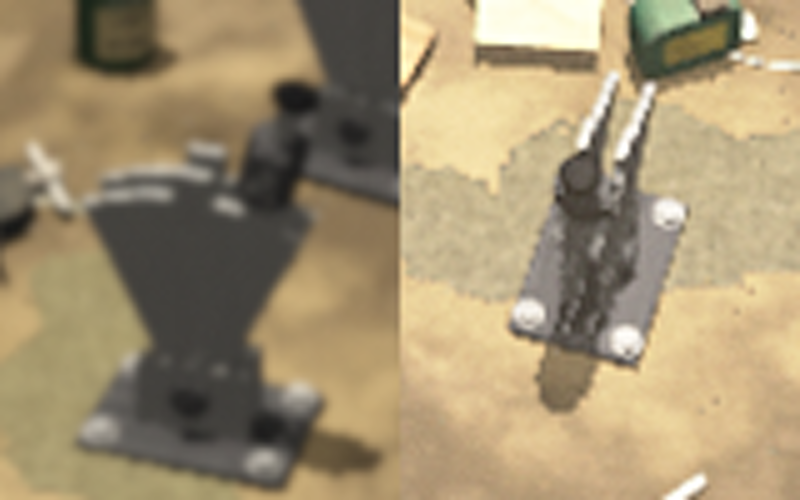

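The crop shows the black cap and dark sleeve on the stem, with the stop in the middle of the fans, so this is the PTO lever. Next I get its yaw from the base corners.

```bash
cat >> h.py <<'E'
def ray(s,u,v,z):
    d=R.from_euler('xyz',s['attitude'],degrees=True).apply([(u-s['cx'])/s['fx'],(v-s['cy'])/s['fy'],1]);p=np.array(s['position'])
    return p+d*(z-p[2])/d[2]
E
python3 - <<'E'
from h import *
T=snap('top');S=snap('side')
t=[ray(T,285+(u-400)/5,200+v/5,.006) for u,v in((510,330),(640,365),(688,205))]
s=[ray(S,270+u/5,190+v/5,.006) for u,v in((80,440),(280,485),(325,395))]
# fan tips at top plane
f=[ray(T,285+(u-400)/5,200+v/5,.14) for u,v in((580,148),(612,80),(620,190),(652,90))]
cap=ray(T,285+(582-400)/5,200+178/5,.212), ray(S,270+297/5,190+95/5,.212)
for q in (t,s,f): print(np.round(q,3).tolist(), [round(float(np.degrees(np.arctan2(*(b-a)[1::-1]))),1) for a,b in zip(q,q[1:])])
print(np.round(cap,3))
P=[]
for i in range(4):
  for c in('top','side'):
    snap(c)
    for th in('collar_grip','pto_stand'):
      for d in spot_point(c,th):
        p=d['position']
        if abs(p[1]-.2)<.1 and (p[2]>.1)==(th=='collar_grip'): P.append((th,p))
for th in('collar_grip','pto_stand'):
  q=np.array([p for a,p in P if a==th]);print(th,len(q),q.mean(0).round(4),q.std(0).round(4))
E
```

```text
[[0.484, 0.244, 0.006], [0.48, 0.165, 0.006], [0.589, 0.16, 0.006]] [-92.8, -2.5]
[[0.591, 0.237, 0.006], [0.484, 0.247, 0.006], [0.478, 0.169, 0.006]] [174.8, -94.1]
[[0.541, 0.217, 0.14], [0.587, 0.21, 0.14], [0.52, 0.19, 0.14], [0.586, 0.187, 0.14]] [-9.2, -163.4, -2.8]
[[0.485 0.204 0.212]
 [0.487 0.214 0.212]]
collar_grip 8 [0.4972 0.2059 0.1743] [0.0011 0.0017 0.0018]
pto_stand 7 [0.538  0.2008 0.0012] [0.001  0.0012 0.001 ]
```

play_rows --pt "0 0 -4 0 0 0" --pt "0 0 -4 0 0 0" --pt "0 0 -4 0 0 0" --pt "0 0 -3 0 0 0" --pt "-2.4 2.9 0 0 0 0" --pt "-2.4 2.9 0 0 0 0" --pt "-2.4 2.9 0 0 0 0" --pt "-2.4 2.9 0 0 0 0" --pt "-2.4 2.9 0 0 0 0" --pt "-2.4 2.9 0 0 0 0" --pt "-2.4 2.9 0 0 0 0" --pt "-2.4 2.9 0 0 0 0" --pt "-2.4 2.9 0 0 0 0" --pt "-2.4 2.9 0 0 0 0" --pt "-2.4 2.9 0 0 0 0" --pt "-2.4 2.9 0 0 0 0" --pt "-2.4 2.9 0 0 0 0" --pt "-2.4 2.9 0 0 0 0" --pt "-2.4 2.9 0 0 0 0" --pt "-2.4 2.9 0 0 0 0" --grip 7

```text
clock: 3.47
tool_pos: [0.4365, -0.0339, 0.3961]
orientation: [-180.0, 0.1, -155.9]
force: [0.7, -0.5, 0.1]
opening: 0.0698
gripper_force: 0.0
```

```bash
cat >> h.py <<'E'
yaw=np.radians(-3.5);ST=np.array([.5375,.2025,0]);H=ST+[0,0,.03]
ux=np.array([np.cos(yaw),np.sin(yaw),0]);uy=np.array([-np.sin(yaw),np.cos(yaw),0]);uz=np.array([0,0,1.])
def pose(q,r):
    z=np.sin(q)*ux+np.cos(q)*uz
    Rt=np.column_stack([-np.cross(uy,z),uy,-z]);return H+r*z,R.from_matrix(Rt)
def go(q,r,dy=0):
    o=get_obs();p,Rt=pose(q,r);Rc=R.from_euler('xyz',o['orientation'],degrees=True)
    p=p+dy*uy
    print('clock',o['clock'],'pos',o['tool_pos'].round(4),o['orientation'].round(2),'F',o['force'].round(1),'open',o['opening'])
    rel=o['tool_pos']-H;print('hinge-frame x,y,z mm',[round(1000*rel@e,1) for e in(ux,uy,uz)],'tilt,r',np.arctan2(rel@ux,rel[2]).round(3),np.hypot(rel@ux,rel[2]).round(4))
    print('target',p.round(4),'shift tool now cm',(100*Rc.inv().apply(p-o['tool_pos'])).round(2),'after rot',(100*Rt.inv().apply(p-o['tool_pos'])).round(2),'rotvec',(Rc.inv()*Rt).as_rotvec(degrees=True).round(2))
E
python3 -c "
from h import *
print(np.linalg.det(pose(-.277,.25)[1].as_matrix()));go(-.277,.25)"
```

```text
0.9999999999999998
clock 3.4667 pos [ 0.4365 -0.0339  0.3961] [-1.7999e+02  9.0000e-02 -1.5587e+02] F [ 0.7 -0.5  0.1] open 0.06984469098213016
hinge-frame x,y,z mm [np.float64(-86.4), np.float64(-242.1), np.float64(366.1)] tilt,r -0.232 0.3762
target [0.4693 0.2067 0.2705] shift tool now cm [-12.8   20.62  12.58] after rot [ 1.71 24.21 12.58] rotvec [  3.84 -15.47  27.44]
```

play_rows --pt "0 0 0 0.77 -3.1 5.5" --pt "0 0 0 0.77 -3.1 5.5" --pt "0 0 0 0.77 -3.1 5.5" --pt "0 0 0 0.77 -3.1 5.5" --pt "0 0 0 0.77 -3.1 5.5" --pt "0.2 3 0 0 0 0" --pt "0.2 3 0 0 0 0" --pt "0.2 3 0 0 0 0" --pt "0.2 3 0 0 0 0" --pt "0.2 3 0 0 0 0" --pt "0.2 3 0 0 0 0" --pt "0.2 3 1.5 0 0 0" --pt "0.2 3 1.5 0 0 0" --pt "0 0 3 0 0 0" --pt "0 0 3 0 0 0" --pt "0 0 1.5 0 0 0" --pt "0 0 0 0 0 0" --pt "0 0 0 0 0 0"

```text
clock: 4.97
tool_pos: [0.4648, 0.2026, 0.2901]
orientation: [-179.9, 15.8, 176.4]
force: [-0.2, 0.4, 0.7]
opening: 0.0699
gripper_force: 0.0
```

```bash
python3 - <<'E'
from h import *
go(-.277,.25);go(-.277,.155)
im=[]
for c,(x,y) in (('side',(260,120)),('top',(255,160))):
    s=snap(c); im.append(s['frame'][y:y+150,x:x+120,::-1])
    for th in('collar_grip','pto_stand'): print(c,th,[(np.round(d['position'],3).tolist(),round(d['score'],2)) for d in spot_point(c,th)])
cv2.imwrite('pics/c2.png',cv2.resize(np.hstack(im),None,fx=3.3,fy=3.3,interpolation=cv2.INTER_CUBIC))
E
```

```text
clock 4.9667 pos [0.4648 0.2026 0.2901] [-179.89   15.8   176.44] F [-0.2  0.4  0.7] open 0.06988232194936501
hinge-frame x,y,z mm [np.float64(-72.5), np.float64(-4.3), np.float64(260.1)] tilt,r -0.272 0.27
target [0.4693 0.2067 0.2705] shift tool now cm [0.13 0.43 2.  ] after rot [0.14 0.43 2.  ] rotvec [-0.13 -0.07 -0.06]
clock 4.9667 pos [0.4648 0.2026 0.2901] [-179.89   15.8   176.44] F [-0.2  0.4  0.7] open 0.06988232194936501
hinge-frame x,y,z mm [np.float64(-72.5), np.float64(-4.3), np.float64(260.1)] tilt,r -0.272 0.27
target [0.4952 0.2051 0.1791] shift tool now cm [ 0.12  0.46 11.5 ] after rot [ 0.14  0.43 11.5 ] rotvec [-0.13 -0.07 -0.06]
side collar_grip [([0.429, 0.606, 0.181], 0.83), ([0.5, 0.207, 0.174], 0.52)]
side pto_stand [([0.426, 0.607, 0.002], 0.74), ([0.537, 0.199, -0.001], 0.6)]
top collar_grip [([0.425, 0.609, 0.182], 0.64), ([0.502, 0.207, 0.175], 0.49)]
top pto_stand [([0.538, 0.204, 0.0], 0.95), ([0.427, 0.607, -0.004], 0.69)]
```

View pics/c2.png

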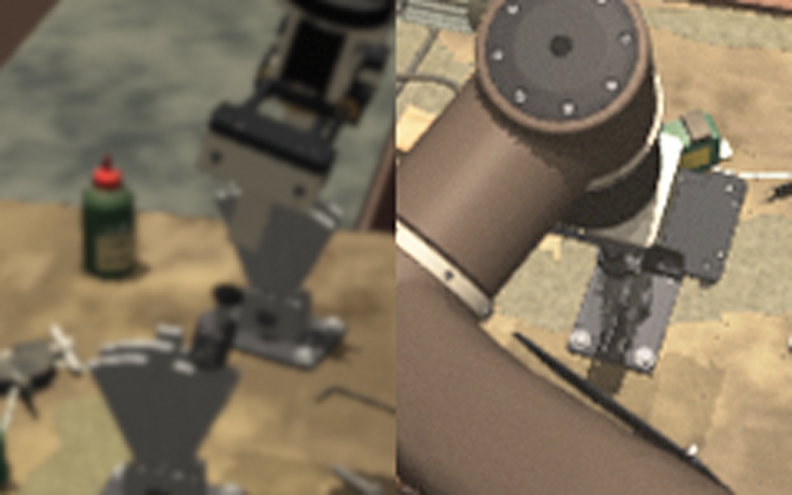

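The side view shows the gripper above the lever and lined up with the stem; the collar is at about (212,340) in the crop. I descend along the stem.

play_rows --pt "-0.1 0.4 1 0 0 0" --pt "0 0.05 2 0 0 0" --pt "0 0 2 0 0 0" --pt "0 0 2 0 0 0" --pt "0 0 2 0 0 0" --pt "0 0 1.5 0 0 0" --pt "0 0 1.1 0 0 0" --pt "0 0 0 0 0 0" --pt "0 0 0 0 0 0" --pt "0 0 0 0 0 0"

```text
clock: 6.1
tool_pos: [0.4978, 0.2057, 0.1792]
orientation: [-180.0, 15.8, 176.4]
force: [0.6, 0.0, 0.4]
opening: 0.0699
gripper_force: 0.0
```

```bash
python3 - <<'E'
from h import *
go(-.267,.152)
im=[]
for c,(x,y) in (('side',(250,150)),('top',(255,160))):
    s=snap(c); im.append(s['frame'][y:y+150,x:x+120,::-1])
    for th in('collar_grip',): print(c,th,[(np.round(d['position'],3).tolist(),round(d['score'],2)) for d in spot_point(c,th)])
cv2.imwrite('pics/c3.png',cv2.resize(np.hstack(im),None,fx=3.3,fy=3.3,interpolation=cv2.INTER_CUBIC))
E
```

```text
clock 6.1 pos [0.4978 0.2057 0.1792] [-179.99   15.84  176.44] F [0.6 0.  0.4] open 0.06990567749302669
hinge-frame x,y,z mm [np.float64(-39.8), np.float64(0.8), np.float64(149.2)] tilt,r -0.26 0.1544
target [0.4975 0.2049 0.1766] shift tool now cm [ 0.1  -0.08  0.24] after rot [ 0.1  -0.08  0.24] rotvec [-0.02  0.55 -0.06]
side collar_grip [([0.429, 0.606, 0.18], 0.86), ([0.498, 0.207, 0.175], 0.4)]
top collar_grip [([0.427, 0.602, 0.181], 0.5)]
```

View pics/c3.png

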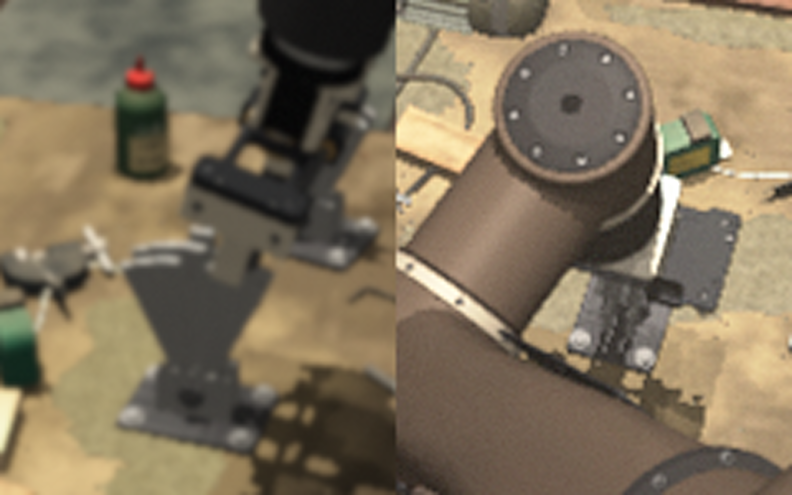

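The near finger straddles the collar at (235,250) in the crop. Closing.

play_rows --pt "0 0 0.1 0 0 0" --pt "0 0 0 0 0 0" --pt "0 0 0 0 0 0" --pt "0 0 0 0 0 0" --pt "0 0 0 0 0 0" --pt "0 0 0 0 0 0" --pt "0 0 0 0 0 0" --pt "0 0 0 0 0 0" --grip 1

```text
clock: 6.97
tool_pos: [0.4978, 0.2051, 0.1777]
orientation: [-179.9, 15.8, 176.4]
force: [0.1, -1.1, 1.3]
opening: 0.0339
gripper_force: 30.0
```

Gripped at 33.9 mm, matching the 34 mm flats. I lift 15 mm along the stem.

play_rows --pt "0 0 -0.3 0 0 0" --pt "0 0 -0.3 0 0 0" --pt "0 0 -0.3 0 0 0" --pt "0 0 -0.3 0 0 0" --pt "0 0 -0.3 0 0 0" --pt "0 0 0 0 0 0" --pt "0 0 0 0 0 0" --pt "0 0 0 0 0 0"

```text
clock: 7.63
tool_pos: [0.4937, 0.2054, 0.1921]
orientation: [-180.0, 15.8, 176.4]
force: [2.0, -2.8, -2.7]
opening: 0.034
gripper_force: 30.0
```

```bash
python3 - <<'E'
from h import *
go(-.27,.168)
im=[]
for c,(x,y) in (('side',(250,150)),):
    s=snap(c); im.append(s['frame'][y:y+150,x:x+160,::-1])
    for th in('collar_grip',): print(c,th,[(np.round(d['position'],3).tolist(),round(d['score'],2)) for d in spot_point(c,th)])
cv2.imwrite('pics/c4.png',cv2.resize(np.hstack(im),None,fx=4,fy=4,interpolation=cv2.INTER_CUBIC))
# rows along arc, 12 steps from current measured tilt to .29
o=get_obs();q0=-.27;r=.168
dq=.57/14
print(np.degrees(dq), 100*r*2*np.sin(dq/2), )
p0,R0=pose(q0,r);p1,R1=pose(q0+dq,r)
print(100*R0.inv().apply(p1-p0),(R0.inv()*R1).as_rotvec(degrees=True))
E
```

```text
clock 7.6333 pos [0.4937 0.2054 0.1921] [-179.95   15.81  176.44] F [ 2.  -2.8 -2.7] open 0.033954764650683776
hinge-frame x,y,z mm [np.float64(-43.9), np.float64(0.2), np.float64(162.1)] tilt,r -0.264 0.1679
target [0.4928 0.2052 0.1919] shift tool now cm [ 0.09 -0.02 -0.01] after rot [ 0.09 -0.02 -0.01] rotvec [-0.06  0.34 -0.06]
side collar_grip [([0.431, 0.609, 0.183], 0.78)]
2.3327567373183515 0.683952757866654
[-6.83811043e-01  1.10348893e-15  1.39223624e-02] [-9.93991990e-17  2.33275674e+00 -3.91384346e-16]
```

View pics/c4.png

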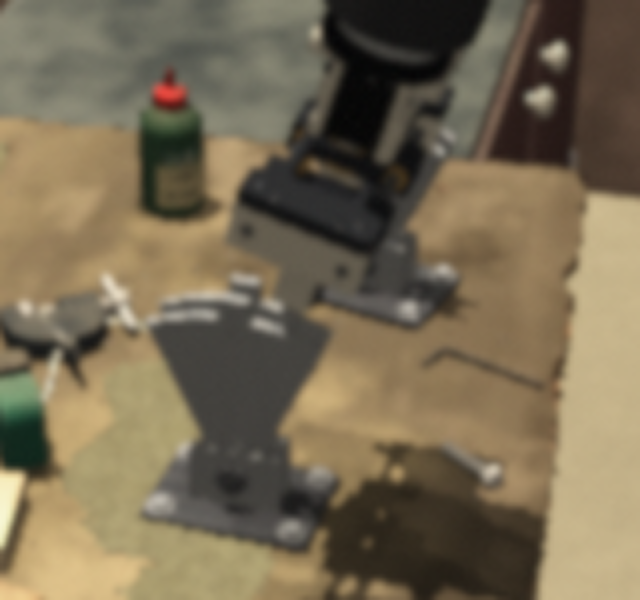

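The finger and collar have risen clear of the fan plates, and the force shows the spring load (about 4 N). I push along the arc, half of it first.

play_rows --pt "-0.68 0 0 0 2.3 0" --pt "-0.68 0 0.01 0 2.3 0" --pt "-0.68 0 0.01 0 2.3 0" --pt "-0.68 0 0.01 0 2.3 0" --pt "-0.68 0 0.01 0 2.3 0" --pt "-0.68 0 0.01 0 2.3 0" --pt "-0.68 0 0.01 0 2.3 0" --pt "0 0 0 0 0 0"

```text
clock: 8.4
tool_pos: [0.5419, 0.2023, 0.1978]
orientation: [-179.9, -0.5, 176.4]
force: [1.6, -2.1, -3.7]
opening: 0.034
gripper_force: 30.0
```

```bash
python3 -c "
from h import *
go(.29,.168)"
```

```text
clock 8.4 pos [0.5419 0.2023 0.1978] [-179.88   -0.5   176.36] F [ 1.6 -2.1 -3.7] open 0.03401877747602409
hinge-frame x,y,z mm [np.float64(4.4), np.float64(0.0), np.float64(167.8)] tilt,r 0.026 0.1678
target [0.5855 0.1996 0.191 ] shift tool now cm [-4.37  0.01  0.64] after rot [-4.37 -0.   -0.6 ] rotvec [-0.1  16.12 -0.15]
```

play_rows --pt "-0.66 0 0.01 0 2.3 0" --pt "-0.66 0 0.01 0 2.3 0" --pt "-0.66 0 0.01 0 2.3 0" --pt "-0.66 0 0.01 0 2.3 0" --pt "-0.66 0 0.01 0 2.3 0" --pt "-0.66 0 0.01 0 2.3 0" --pt "-0.66 0 0.01 0 2.3 0" --pt "0 0 0 0 0 0" --pt "0 0 0 0 0 0"

```text
clock: 9.15
tool_pos: [0.5866, 0.1994, 0.1909]
orientation: [-179.9, -16.4, 176.3]
force: [1.0, -3.5, -3.9]
opening: 0.0337
gripper_force: 30.0
```

```bash
python3 -c "
from h import *
go(.29,.153)"
```

```text
clock 9.15 pos [0.5866 0.1994 0.1909] [-179.88  -16.39  176.33] F [ 1.  -3.5 -3.9] open 0.03366127630930865
hinge-frame x,y,z mm [np.float64(49.2), np.float64(-0.1), np.float64(160.9)] tilt,r 0.297 0.1683
target [0.5812 0.1998 0.1766] shift tool now cm [0.12 0.01 1.53] after rot [0.11 0.01 1.53] rotvec [-0.08  0.23 -0.16]
```

play_rows --pt "0 0 0.3 0 0 0" --pt "0 0 0.3 0 0 0" --pt "0 0 0.3 0 0 0" --pt "0 0 0.3 0 0 0" --pt "0 0 0.25 0 0 0" --pt "0 0 0 0 0 0" --pt "0 0 0 0 0 0"

```text
clock: 9.73
tool_pos: [0.5818, 0.1997, 0.1791]
orientation: [-179.9, -16.3, 176.4]
force: [2.2, -4.7, -3.3]
opening: 0.0335
gripper_force: 30.0
```

```bash
python3 -c "
from h import *
go(.29,.153)"
```

```text
clock 9.7333 pos [0.5818 0.1997 0.1791] [-179.95  -16.26  176.45] F [ 2.2 -4.7 -3.3] open 0.03350548858695798
hinge-frame x,y,z mm [np.float64(44.4), np.float64(-0.1), np.float64(149.1)] tilt,r 0.289 0.1556
target [0.5812 0.1998 0.1766] shift tool now cm [-0.01  0.01  0.26] after rot [-0.01  0.01  0.26] rotvec [-0.04  0.35 -0.05]
```

play_rows --pt "0 0 0 0 0 0" --pt "0 0 0 0 0 0" --pt "0 0 0 0 0 0" --pt "0 0 0 0 0 0" --pt "0 0 0 0 0 0" --pt "0 0 -1 0 0 0" --pt "0 0 -2 0 0 0" --pt "0 0 -3 0 0 0" --pt "0 0 -3 0 0 0" --pt "0 0 -3 0 0 0" --pt "0 0 -3 0 0 0" --pt "0 0 0 0 0 0" --pt "0 0 0 0 0 0" --grip 7

```text
clock: 10.82
tool_pos: [0.6255, 0.1976, 0.3251]
orientation: [179.9, -16.2, 176.4]
force: [0.5, 0.8, -0.8]
opening: 0.0706
gripper_force: 0.0
```

```bash
python3 - <<'E'
from h import *
go(.29,.153)
im=[]
for c,(x,y) in (('side',(240,130)),('top',(255,160))):
    s=snap(c); im.append(s['frame'][y:y+170,x:x+120,::-1])
    for th in('collar_grip','plain_knob'): print(c,th,[(np.round(d['position'],3).tolist(),round(d['score'],2)) for d in spot_point(c,th)])
cv2.imwrite('pics/c5.png',cv2.resize(np.hstack(im),None,fx=3.3,fy=3.3,interpolation=cv2.INTER_CUBIC))
E
```

```text
clock 10.8167 pos [0.6255 0.1976 0.3251] [179.91 -16.16 176.43] F [ 0.5  0.8 -0.8] open 0.0705513080333636
hinge-frame x,y,z mm [np.float64(88.1), np.float64(0.4), np.float64(295.1)] tilt,r 0.29 0.308
target [0.5812 0.1998 0.1766] shift tool now cm [ 0.13 -0.07 15.5 ] after rot [ 0.   -0.04 15.5 ] rotvec [ 0.11  0.46 -0.07]
side collar_grip [([0.582, 0.202, 0.174], 0.68), ([0.429, 0.604, 0.181], 0.55)]
side plain_knob [([0.494, -0.071, 0.201], 0.65)]
top collar_grip [([0.428, 0.608, 0.18], 0.5)]
top plain_knob [([0.491, -0.074, 0.201], 0.73)]
```

View pics/c5.png

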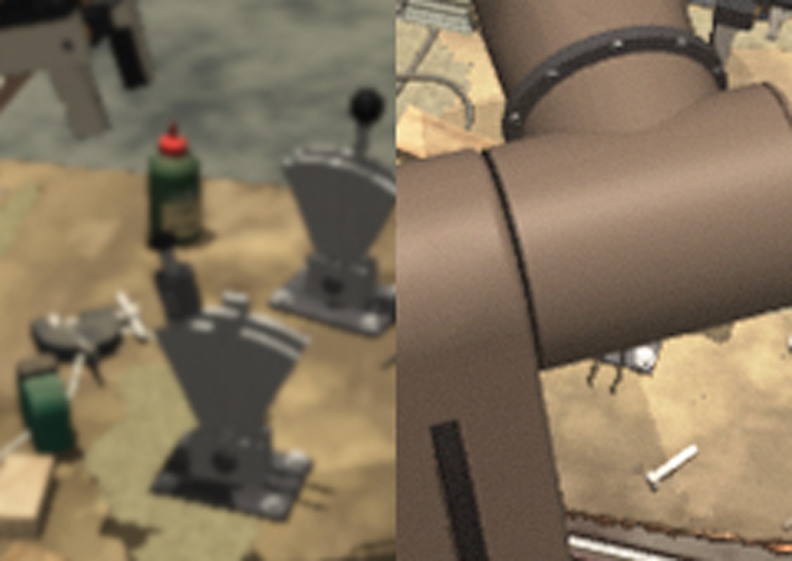

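The lever leans away past the stop (crop 178,290), and the collar grip measures about 151 mm from the hinge, so it is fully down. The plain knob (367,105) is where it was, and the gripper is clear.

```bash
python3 -c "
from plant import *
print(close_job())"
```

```text
the job is handed in; nothing more can be done
None
```

I handed the job in with the power take-off lever pushed past the stop to about 0.30 rad and its collar back down; the plain lever had not moved, the gripper was clear, and no verdict came back.

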